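# Release the bar clamp that holds the planting tray

## Robot

A 6-joint arm with a two-finger parallel gripper is mounted at the origin on the work surface. World frame = base frame: x ahead of the robot, y to its left, z up, the work surface at z = 0. Lengths are in m, angles in rad, forces in N, time in s.
With the tool pointing down it reaches from about 0.35 to 0.975 m from the base axis. Payload 4.9 kg.
Tool frame: the origin (TCP) lies at the very end of the fingers, on their centre line; the grasp point (between the pads) lies 19 mm behind it; x points along the fingers, y is the direction in which the jaws open and shut, and the axes are right-handed (so a half turn about x gives the same grasp; the last joint's range is limited). The gripper opens to 85 mm and grips with 20 to 120 N. Pads are 22 mm wide; open, the fingers measure 114 mm over their backs; the gripper's body (76 mm by 85 mm) begins 54 mm behind the grasp point. The pads swing forward as they close: fully open they stand 13 mm farther back than shut.
Start: joints at [1.141, 0.053, 1.613, -0, 1.476, -0.119], TCP at [0.191, 0.595, 0.231] pointing down, gripper open.
Joint ranges: [-3.01, 3.01], [-1.01, 2.22], [0.06, 2.58], [-1.02, 4.17], [0.09, 2.62], [-3.14, 3.14]. Speed limits (rad/s): [2.57, 2.57, 3.14, 3.14, 3.14, 3.14].

## Interface

Orientations are given as a rotation vector (axis times angle).
In Python, from station import ctrl, get_image, calibration, finish_job, search_frame, cut_out, mark_of gives the robot as it stands. The module is installed in compiled form; this text tells all that it offers.
- The arm moves only by the tool arm_command, never from a script. Its argument "plan" is a list that holds one entry, the list of rows, each a list of 7 numbers: the shift along the tool's x, y, z in m, then the turn, a rotation vector about the tool's x, y, z in degrees, then the finger opening in m, from 0 to 0.0854. A call has 1 to 20 rows; each row shifts and turns the pose as measured when the row begins, along the tool's axes as they then stand; what a row does not reach is not made up. A row lasts 1/12 s, in which the tool goes at most 41.7 mm and 7.16 degrees, less where a joint would pass 70% of its speed; a pose out of reach is approached as far as the arm can. A call with a gripper value outside its range is refused whole. The fingers move at their own pace and stop on an object; "squeeze" is the grip in N (left out, the last holds). Time passes only in rows, so rows that do not move let the fingers close. It gives the time, the measured TCP pose, the force and the opening at its end, in the units of the state.
- ctrl.get_obs(): the state, without advancing time (a new reading comes with each control period).
- get_image(name): name is "scene" or "top"; returns the picture (384x512x3 uint8, red, green, blue); there is no depth.
- calibration(name): a dict with "fx", "fy", "cx", "cy" (pixels), "k1" (the pictures are not rectified: a ray, as slopes to the right and down, at radius r is drawn at 1 + k1 r^2 times it, then the intrinsics apply), "cam_to_world" (4x4, takes a point from camera to world coordinates). Camera axes: x right, y down, z forward; pixel columns grow to the right and rows downward; lengths in m; the calibration is good to about 2 mm. A picture is of the moment at which its call begins. calibration takes no time and is no camera call.
- finish_job(): hands the job in, once; it reports no verdict.
Trained networks look in the newest picture that a camera, given by its name, has taken for a name from the list of things; names that differ only in an ending like _2 or _b are one class to them, and where a whole thing is asked for, a point or a joint stands for the part that bears it (a point fixed in the world has none). Each returns a list of dicts, best first, with "conf" (0 to 1); they miss things now and then, are a little off and sometimes report something else, mostly with a low value. They report only what shows in the picture. A call takes as long as a camera call.
- search_frame(camera, thing): "at" ([x, y, z] in m, in the coordinates of the camera as it stood for that picture, good to about 4 mm: the middle of the surface that is visible of it).
- cut_out(camera, thing): "mask" (384x512 bool, what is visible of it).
- mark_of(camera, thing): "at" ([x, y, z] in m, in the coordinates of the camera as it stood for that picture, good to about 4 mm: a listed point, or the origin of a listed thing).
The state is a dict: "t": time; "q": joint angles; "dq": joint speeds; "effort": joint torques, N m; "tool_pos": TCP position; "tool_rot": TCP orientation; "contact_force": force on the tool from outside, world axes, zero at the start; "wrist_torque": the same for the moment, N m; "opening": finger opening in m.
Only numpy, scipy, OpenCV 4.12 (cv2) and the standard library are available. Lean on these libraries where they do the work, as an engineer would, in place of code of your own. Each camera call takes 0.05 s, during which the arm holds its last target. There are 200 camera calls.

## Task

The drip-line profile is tied on, so open the bar clamp that holds the planting tray in the jig. With a fingertip press the orange ratchet release down and, keeping it down, push the sliding jaw back along its bar, away from the tray, until it is fully back against the tail block, then let go and move clear. Only press and push: lift nothing, and leave the tray and the other things where they are.

Things in the scene. Friction and masses are not known exactly. Their poses are not given: they have to be found in the camera images.
- jig: White board, 260 x 400 x 12 mm, bolted to the bench, with a dark-blue ratchet bar clamp on it. Origin: on the bench top, under the middle of the release button's path. y runs along the clamp's steel bar (over x = 0); +y is the way the sliding jaw opens. Board: y -245 to +155 mm, x -130 to +130. Fixed jaw: y -233 to -203, top 104 mm above the bench. z up.
- tail_face (a point): Middle of the face of the tail block at the bar's +y end, against which the sliding jaw stops; 46 mm above the bench. The block is 60 mm wide, its top 66 mm above the bench.
- jaw (a joint): Slide of the jaw along the bar, m: about 0 closed on the tray, 0.110 fully back; grows as it opens. Mass 0.6 kg; once released it slides with about 3 N. With the release up, the ratchet (10 mm pitch) blocks opening; if let up on the way it locks again. Jaw plate: 84 mm wide, 16 mm thick, top 96 mm above the bench; behind it a body 40 mm wide, top 95 mm.
- release (a joint): Orange release button, travel in m: 0 up, 0.010 fully down. It springs back by itself: about 3 N to start, 6 N fully down. The ratchet is free from about 0.004 on, so 0.005 to 0.009 is a good depth to hold it at.
- button_top (a point): Centre of the flat top of the orange release button (36 x 36 mm), 112 mm above the bench when up, 38 mm behind the front of the jaw. It travels with the jaw. Within 60 mm of it only the grip behind it stands higher than 98 mm above the bench.
- grip_front (a point): Middle of the front face of the jaw's black upright grip, 125 mm above the bench; this face looks to the jig's -y, over the button, and lies 24 mm behind the button's centre. Grip: 34 mm wide across the bar, 28 mm along it, 95 to 153 mm above the bench. Pushing this face to the jig's +y pushes the jaw back.
- tray: Grey planting tray with three round cells, 240 x 110 x 38 mm, 0.4 to 0.85 kg, with a white profile tied along the side by the fixed jaw (56 mm high there). It lies loose on two wooden bearers, 60 mm above the bench, between the clamp's jaws, its 240 mm length across the bar. Origin: centre of its underside.
- tub: Clear tub of white ties, 64 mm across, 48 mm high, standing loose on the jig's board beside the bar. Origin: centre of its underside.
- cutters: Side cutters with red handles, 120 mm long, 14 mm high, lying loose on the jig's board on the other side of the bar.
- spare_tray: Another grey planting tray, 240 x 110 x 38 mm, lying loose on the bench at the robot's right.
- pot: Terracotta-coloured pot, 110 mm across, 95 mm high, on the bench at the left.
- sprayer: White spray bottle with a green head, 195 mm high, on the bench at the left.
- tape: Roll of white tape, 100 mm across, 30 mm high, on the bench at the left.

How it is judged:
On the way, in this order (a step that is already met when the one before it is completed fails the run):
1. the release is pressed down with the jaw still closed on the tray (value of joint release above 0.0025 m and value of joint jaw below 0.012 m), for 0.05 s.
2. the jaw is pushed back to the tail block (value of joint jaw above 0.102 m), for 0.1 s.
At the end, for the whole second after the job is handed in: The sliding jaw rests within 8 mm of its fully-back position, the release is let go, and the tray still lies on its bearers, moved by less than 10 mm (value of joint jaw above 0.102 m and velocity of joint jaw below 0.005 m/s and value of joint release below 0.006 m and distance of tray from where it was at the start of the episode below 0.01 m and z of tray in the frame of jig between 0.056 and 0.064 m and angle between tray's own z axis and vertical below 0.05 rad and linear speed of tray below 0.01 m/s); the robot touches nothing.
It fails at once if the tray is pushed away, tipped or lifted (distance of tray from where it was at the start of the episode above 0.015 m or z of tray in the frame of jig above 0.068 m or angle between tray's own z axis and vertical above 0.12 rad).
It fails at once if a bystander is moved or lifted (distance of any of tub, cutters, spare_tray, pot, sprayer, tape from where it was at the start of the episode above 0.02 m).
It also fails if it takes over 32 s, if anything falls off the work surface, if the arm or the gripper's body presses on something with over 40 N, if the wrist force passes 120 N, or if a joint passes its speed limit or range.

## Working session

There is one attempt and no reset: what is moved stays moved. The work goes in short steps, Python scripts to look and compute and a tool call to move; the robot and the scene stay as the last step left them, time stands still between calls to the robot, and variables do not carry over. Pictures are saved under pics/ and viewed, about 8 in all and at most 12, crops included, and the job is handed in when it is done.

Besides the shell and the picture viewer there is one more tool, called after "Request:" by a JSON object that holds its "op" and its "data", one argument or row to a line. arm_command: Moves the arm, as the interface text tells. Its arguments: {"type":"object","properties":{"plan":{"type":"array","items":{"type":"array","items":{"type":"array","items":{"type":"number"}}}},"squeeze":{"type":"number"}},"required":["plan"]}

```bash
mkdir -p pics
cat > h.py <<'E'
import numpy as np,cv2
from station import *
from scipy.spatial.transform import Rotation as R
def w(cam,p):
    T=np.array(calibration(cam)["cam_to_world"]); return T[:3,:3]@np.array(p)+T[:3,3]
def proj(cam,P):
    c=calibration(cam);T=np.linalg.inv(np.array(c["cam_to_world"]));p=T[:3,:3]@np.array(P)+T[:3,3]
    s=p[:2]/p[2];s=s*(1+c["k1"]*(s@s));return np.array([c["fx"]*s[0]+c["cx"],c["fy"]*s[1]+c["cy"]])
def st():
    o=ctrl.get_obs();return o
E
python3 - <<'E'
from h import *
for c in ("scene","top"):
    im=get_image(c);cv2.imwrite(f"pics/{c}0.png",im[:,:,::-1])
    for n in ("button_top","grip_front","tail_face","jig","tray","tub"):
        for d in mark_of(c,n)[:2]: print(c,n,round(d["conf"],2),w(c,d["at"]).round(4),proj(c,w(c,d["at"])).round())
o=st();print(o["t"],o["tool_pos"],R.from_rotvec(o["tool_rot"]).as_matrix().round(3),o["opening"],np.array(o["contact_force"]))
E
```

```text
scene button_top 0.52 [ 0.5839 -0.001   0.1144] [241. 189.]
scene grip_front 0.96 [0.5973 0.027  0.1228] [251. 186.]
scene grip_front 0.5 [ 4.979e-01 -4.648e-01  4.000e-04] [ 97. 264.]
scene tail_face 0.68 [0.6522 0.1607 0.0493] [294. 193.]
scene jig 0.84 [0.6076 0.0542 0.0028] [260. 208.]
scene tray 0.73 [ 0.548  -0.0802  0.0612] [214. 204.]
scene tub 0.98 [0.7084 0.0567 0.0102] [279. 227.]
top button_top 0.44 [0.5849 0.0055 0.1127] [267. 192.]
top grip_front 0.75 [0.5879 0.0277 0.1241] [261. 191.]
top tail_face 0.82 [0.6556 0.164  0.0473] [221. 174.]
top jig 0.72 [0.6058 0.0579 0.0015] [251. 189.]
top jig 0.41 [ 0.5422 -0.0796  0.0595] [291. 206.]
top tray 0.83 [ 0.5446 -0.0815  0.0587] [292. 205.]
top tub 0.72 [0.7038 0.057  0.0164] [251. 162.]
0.7 [0.19111916 0.59503859 0.2313053 ] [[-0.     0.306  0.952]
 [-0.     0.952 -0.306]
 [-1.    -0.    -0.   ]] 0.08481238449482285 [ 0.25752052 -0.23081338  0.07453796]
```

Run:
```python
from h import *
a=cv2.imread("pics/scene0.png")[110:300,130:380];b=cv2.imread("pics/top0.png")[90:280,140:390]
cv2.imwrite("pics/c1.png",np.vstack([cv2.resize(a,None,fx=1.55*1,fy=1.55,interpolation=2),cv2.resize(b,None,fx=1.55,fy=1.55,interpolation=2)]))
J=np.array([.6067,.056,0]);t=np.array([.654,.162,0]);tr=np.array([.546,-.081,0])
# orange pixels
for c in ("scene","top"):
    im=cv2.imread(f"pics/{c}0.png");h=cv2.cvtColor(im,cv2.COLOR_BGR2HSV)
    m=cv2.inRange(h,(8,150,120),(22,255,255));n,l,s,ce=cv2.connectedComponentsWithStats(m)
    for i in range(1,n):
        if s[i,4]>15: print(c,s[i],ce[i].round(1))
    k=calibration(c);print(k["fx"],k["k1"],np.array(k["cam_to_world"]).round(3).tolist())
d=t-tr;print(np.degrees(np.arctan2(d[1],d[0])),np.linalg.norm(d))
```

```text
scene [331  36  21  10 126] [339.6  40.5]
scene [358  45  20   9  83] [366.4  49.7]
scene [372  56  27  13 162] [382.6  62.5]
scene [251 176   8   7  46] [254.4 178.9]
scene [237 186  13  10  97] [242.8 190.3]
scene [  6 278  34  45 428] [ 26.5 298.5]
349.40261389534624 -0.042943740096557145 [[0.575, 0.606, -0.55, 1.208], [0.818, -0.434, 0.377, -0.377], [-0.01, -0.667, -0.745, 0.907], [0.0, 0.0, 0.0, 1.0]]
top [133 171  21  27 333] [143.5 184.1]
top [253 182   8   9  50] [256.6 186. ]
top [261 186  13  14 117] [266.8 192.3]
top [438 195  23  38 246] [447.6 217.8]
top [464 341   5   5  21] [466. 343.]
378.6936675317196 -0.11002813973305736 [[-0.0, -0.995, 0.096, 0.464], [-1.0, -0.002, -0.019, 0.067], [0.019, -0.096, -0.995, 1.351], [0.0, 0.0, 0.0, 1.0]]
66.03751102542182 0.2659191606484948
```

View pics/c1.png

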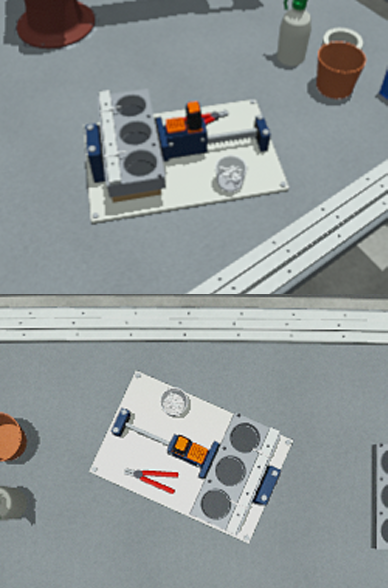

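View pics/scene0.png

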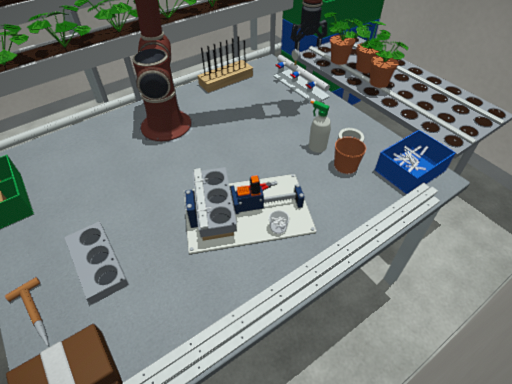

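The pictures show the jig in the middle of the bench. The button is at scene (243,190) and top (267,192). The grip's orange top cap is at scene (254,179) and top (257,186), and the tub and cutters lie either side of the bar. Next I'll refine the axis and the button position.

```bash
cat >> h.py <<'E'
def ray(cam,uv,z):
    c=calibration(cam);K=np.array([[c["fx"],0,c["cx"]],[0,c["fy"],c["cy"]],[0,0,1]])
    s=cv2.undistortPoints(np.array([[uv]],float),K,np.array([c["k1"],0,0,0,0]))[0,0]
    T=np.array(c["cam_to_world"]);d=T[:3,:3]@np.array([s[0],s[1],1]);return T[:3,3]+d*(z-T[2,3])/d[2]
E
python3 - <<'E'
from h import *
for c,b,g in (("scene",(242.8,190.3),(254.4,178.9)),("top",(266.8,192.3),(256.6,186.))):
    print(c,"btn",ray(c,b,.112).round(4),"griptop",ray(c,g,.153).round(4))
im=cv2.imread("pics/top0.png");h=cv2.cvtColor(im,cv2.COLOR_BGR2HSV)
m=cv2.inRange(h,(0,0,195),(180,50,255));m[:120]=0
n,l,s,ce=cv2.connectedComponentsWithStats(m);
sel=[i for i in range(1,n) if s[i,4]>80 and 190<ce[i][0]<345];print(s[sel])
pts=np.argwhere(np.isin(l,sel)&(np.indices(l.shape)[1]<285))[:,::-1]
P=np.array([ray("top",p,.012)[:2] for p in pts],np.float32)
print(cv2.minAreaRect(P), cv2.boxPoints(cv2.minAreaRect(P)))
for th in (64,65,66,67,68):  # board fit from extents
    a=np.radians(th);y=np.array([np.cos(a),np.sin(a)]);x=np.array([y[1],-y[0]])
    X,Y=P@x,P@y;print(th,X.min(),X.max(),np.ptp(X),Y.max(),"-> origin",x*(X.min()+X.max())/2+y*(Y.max()-.155))
E
```

```text
scene btn [0.5915 0.0016 0.112 ] griptop [0.6052 0.0361 0.153 ]
top btn [0.5843 0.0071 0.112 ] griptop [0.6004 0.0415 0.153 ]
[[ 198  140  122  111 4537]
 [ 314  181   15   22  143]]Traceback (most recent call last):
  File "<stdin>", line 9, in <module>
  File "h.py", line 12, in ray
    c=calibration(cam);K=np.array([[c["fx"],0,c["cx"]],[0,c["fy"],c["cy"]],[0,0,1]])
ValueError: time passes only in moves, steps and waits
```

```bash
sed -i 's/^def w(/import functools\ncalibration=functools.lru_cache(calibration)\ndef w(/' h.py
python3 - <<'E'
from h import *
im=cv2.imread("pics/top0.png");h=cv2.cvtColor(im,cv2.COLOR_BGR2HSV)
m=cv2.inRange(h,(0,0,195),(180,50,255));m[:120]=0
n,l,s,ce=cv2.connectedComponentsWithStats(m)
pts=np.argwhere((l==[i for i in range(1,n) if s[i,0]==198][0])&(np.indices(l.shape)[1]<285))[:,::-1]
P=np.array([ray("top",p,.012)[:2] for p in pts],np.float32)
print(cv2.minAreaRect(P))
for th in (64,65,66,67,68):
    a=np.radians(th);y=np.array([np.cos(a),np.sin(a)]);x=np.array([y[1],-y[0]])
    X,Y=P@x,P@y;o=x*(X.min()+X.max())/2+y*(Y.max()-.155);print(th,np.ptp(X).round(4),"origin",o.round(4),"button",(o-.055*y).round(4))
print(im.shape, [mark.round(4) for mark in (ray("top",(266.8,192.3),.112),)])
E
```

```text
((0.6019182205200195, 0.043087437748909), (0.3366338312625885, 0.26094716787338257), 66.06139373779297)
64 0.264 origin [0.6071 0.0587] button [0.583  0.0092]
65 0.2613 origin [0.6067 0.0567] button [0.5835 0.0068]
66 0.2608 origin [0.6073 0.0553] button [0.585 0.005]
67 0.2644 origin [0.6072 0.0574] button [0.5857 0.0068]
68 0.2697 origin [0.6076 0.0595] button [0.5869 0.0085]
(384, 512, 3) [array([0.5843, 0.0071, 0.112 ])]
```

Request:
{"op": "arm_command", "data": {
  "plan": [
    [[-0.035, 0, 0, 0, 0, 0, 0], [-0.035, 0, 0, 0, 0, 0, 0], [0, -0.0245, 0.0309, 0, 0, 0, 0], [0, -0.0245, 0.0309, 0, 0, 0, 0], [0, -0.0245, 0.0309, 0, 0, 0, 0], [0, -0.0245, 0.0309, 0, 0, 0, 0], [0, -0.0245, 0.0309, 0, 0, 0, 0], [0, -0.0245, 0.0309, 0, 0, 0, 0], [0, -0.0245, 0.0309, 0, 0, 0, 0], [0, -0.0245, 0.0309, 0, 0, 0, 0], [0, -0.0245, 0.0309, 0, 0, 0, 0], [0, -0.0245, 0.0309, 0, 0, 0, 0], [0, -0.0245, 0.0309, 0, 0, 0, 0], [0, -0.0245, 0.0309, 0, 0, 0, 0], [0, -0.0245, 0.0309, 0, 0, 0, 0], [0, -0.0245, 0.0309, 0, 0, 0, 0], [0, -0.0245, 0.0309, 0, 0, 0, 0], [0, -0.0245, 0.0309, 0, 0, 0, 0], [0, -0.0245, 0.0309, 0, 0, 0, 0], [0, -0.0245, 0.0309, 0, 0, 0, 0]]
  ],
  "squeeze": 60
}}

```text
t: 2.37
tool_pos: [0.6014, -0.0152, 0.3093]
tool_rot: [0.238, 1.547, -0.228]
contact_force: [0.5, 0.6, -0.3]
opening: 0.0001
```

Request:
{"op": "arm_command", "data": {
  "plan": [
    [[0, 0, 0, 7, 0, 0, 0], [0, 0, 0, 7, 0, 0, 0], [0, 0, 0, 7, 0, 0, 0], [0, 0, 0, 7, 0, 0, 0], [0, 0, 0, 7, 0, 0, 0], [0, 0, 0, 7, 0, 0, 0], [0, 0, 0, 7, 0, 0, 0], [0, 0, 0, 7, 0, 0, 0], [0, 0, 0, 7, 0, 0, 0], [0, 0, 0, 7, 0, 0, 0], [0, 0, 0, 7, 0, 0, 0], [0, 0, 0, 7, 0, 0, 0], [0, 0, 0, 7, 0, 0, 0], [0, 0, 0, 5.2, 0, 0, 0], [0, 0, 0, 0, 0, 0, 0]]
  ]
}}

```text
t: 3.62
tool_pos: [0.6052, -0.0263, 0.3072]
tool_rot: [1.542, 0.956, -1.524]
contact_force: [-0.2, -0.2, -0.1]
opening: 0.0
```

```bash
cat > s.py <<'E'
from h import *
def go(P,th=246.0):
    o=st();M=R.from_rotvec(o["tool_rot"]).as_matrix();p=np.array(o["tool_pos"])
    y=np.array([np.cos(np.radians(66)),np.sin(np.radians(66)),0]);x=np.array([y[1],-y[0],0])
    print("t",round(o["t"],2),"tcp",p.round(4),"q",np.round(o["q"],2),"open",round(o["opening"],4),"F",np.round(o["contact_force"],1))
    print("z yaw",np.degrees(np.arctan2(M[1,2],M[0,2])).round(2),"down",M[:,0].round(3),"jig rel btn",[(p-[.585,.005,0])@v for v in (x,y)])
    if P is not None: print("tool shift to target",(M.T@(np.array(P)-p)).round(4))
E
python3 -c "from s import *;go([.585,.005,.15])"
```

```text
t 3.62 tcp [ 0.6052 -0.0263  0.3072] q [-0.17 -0.03  1.57  0.    1.59  0.28] open 0.0 F [-0.2 -0.2 -0.1]
z yaw -115.93 down [ 0.01   0.002 -1.   ] jig rel btn [np.float64(0.031187847298852746), np.float64(-0.020355200805063166)]
tool shift to target [ 0.157  -0.0332 -0.0182]
```

Request:
{"op": "arm_command", "data": {
  "plan": [
    [[0.02, -0.0166, -0.007, -1.9, 0, 0, 0], [0.02, -0.0166, -0.007, 0, 0, 0, 0], [0.04, 0, 0, 0, 0, 0, 0], [0.04, 0, 0, 0, 0, 0, 0], [0.025, 0, 0, 0, 0, 0, 0], [0.015, 0, 0, 0, 0, 0, 0], [0, 0, 0, 0, 0, 0, 0]]
  ]
}}

```text
t: 4.2
tool_pos: [0.5848, 0.0015, 0.1457]
tool_rot: [1.511, 0.981, -1.478]
contact_force: [-1.0, -1.0, -0.3]
opening: 0.0003
```

Run:
```python
from s import *
go([.5834,.0013,.13])
ims=[]
for c,(u,v) in (("scene",(245,180)),("top",(262,190))):
    im=get_image(c)[:,:,::-1].copy()
    ims.append(cv2.resize(im[v-40:v+40,u-50:u+50],None,fx=5,fy=5,interpolation=2)[:,:])
    for n in ("button_top","grip_front"):
        for d in mark_of(c,n)[:1]: print(c,n,round(d["conf"],2),w(c,d["at"]).round(4))
    print("tcp px",proj(c,st()["tool_pos"]))
cv2.imwrite("pics/c2.png",np.hstack(ims)[:, :]);cv2.imwrite("pics/c2.png",cv2.resize(np.hstack(ims),(800,320)))
```

```text
t 4.2 tcp [0.5848 0.0015 0.1457] q [-0.13  0.01  1.8   0.    1.31  0.27] open 0.0003 F [-1.  -1.  -0.3]
z yaw -112.89 down [ 0.021  0.001 -1.   ] jig rel btn [np.float64(0.0011996744206276037), np.float64(-0.003287699383056119)]
tool shift to target [ 0.0157 -0.0015  0.0009]
scene button_top 0.56 [0.5494 0.136  0.0104]
scene grip_front 0.59 [0.5982 0.0244 0.1251]
tcp px [241.54098666 180.82523004]
top button_top 0.39 [ 0.6092  0.0549 -0.0023]
top grip_front 0.54 [0.5871 0.0259 0.1203]
tcp px [269.37673031 189.54594606]
```

View pics/c2.png

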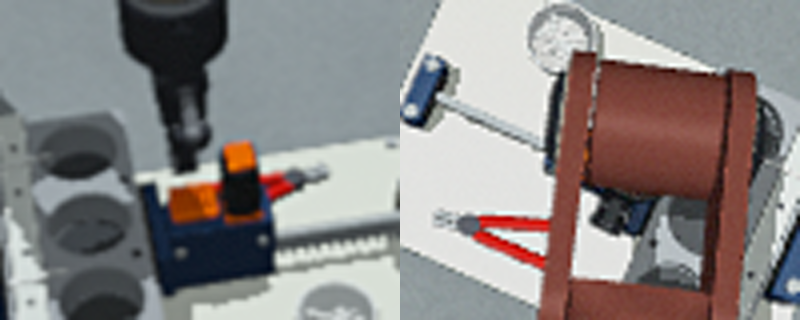

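The scene crop puts the fingertip just above the button, at about pixel (241,182), which matches the projected TCP. It sits in front of the grip. In the top view the arm hides the jaw. I'll descend now.

Request:
{"op": "arm_command", "data": {
  "plan": [
    [[0.015, 0, 0, 0, -0.5, -1.1, 0], [0.01, 0, 0, 0, 0, 0, 0], [0.004, 0, 0, 0, 0, 0, 0], [0, 0, 0, 0, 0, 0, 0]]
  ]
}}

```text
t: 4.83
tool_pos: [0.594, 0.0002, 0.1301]
tool_rot: [1.51, 0.976, -1.478]
contact_force: [-0.8, -0.1, 0.0]
opening: 0.0001
```

```bash
python3 -c "from s import *;go([.585,.005,.105])"
```

```text
t 4.83 tcp [5.940e-01 2.000e-04 1.301e-01] q [-0.13  0.05  1.79  0.    1.28  0.28] open 0.0001 F [-0.8 -0.1  0. ]
z yaw -112.96 down [ 0.024 -0.003 -1.   ] jig rel btn [np.float64(0.010195654813554134), np.float64(-0.0007304331405254289)]
tool shift to target [ 0.0249 -0.0108 -0.0007]
```

Request:
{"op": "arm_command", "data": {
  "plan": [
    [[0, -0.011, 0.003, 0, -0.5, -1.2, 0], [0, 0, 0, 0, 0, 0, 0]]
  ]
}}

```text
t: 5.0
tool_pos: [0.5821, 0.0018, 0.1307]
tool_rot: [1.496, 0.99, -1.499]
contact_force: [0.6, -0.6, -0.2]
opening: -0.0003
```

```bash
python3 -c "from s import *;go([.585,.005,.105])"
```

```text
t 5.0 tcp [0.5821 0.0018 0.1307] q [-0.12  0.03  1.8  -0.    1.3   0.28] open -0.0003 F [ 0.6 -0.6 -0.2]
z yaw -112.96 down [-0.    -0.003 -1.   ] jig rel btn [np.float64(-0.001362119462818287), np.float64(-0.004162189041601564)]
tool shift to target [ 0.0256  0.0014 -0.0042]
```

Request:
{"op": "arm_command", "data": {
  "plan": [
    [[0, 0, 0, 0, 0, 0, 0], [0, 0, 0, 0, 0, 0, 0], [0, 0, 0, 0, 0, 0, 0]]
  ]
}}

```text
t: 5.25
tool_pos: [0.5821, 0.0018, 0.1321]
tool_rot: [1.497, 0.989, -1.497]
contact_force: [0.2, -0.2, -0.5]
opening: -0.0002
```

```bash
python3 -c "from s import *;go([.585,.005,.105])"
```

```text
t 5.25 tcp [0.5821 0.0018 0.1321] q [-0.12  0.03  1.8  -0.    1.3   0.28] open -0.0002 F [ 0.2 -0.2 -0.5]
z yaw -112.95 down [ 0.002 -0.003 -1.   ] jig rel btn [np.float64(-0.0013336287047074388), np.float64(-0.00407832132478873)]
tool shift to target [ 0.0271  0.0013 -0.0041]
```

Request:
{"op": "arm_command", "data": {
  "plan": [
    [[0.01, 0, 0, -1, 0, 0, 0], [0.01, 0, 0, 0, 0, 0, 0], [0, 0, 0, 0, 0, 0, 0]]
  ]
}}

```text
t: 5.5
tool_pos: [0.5834, 0.0016, 0.112]
tool_rot: [1.485, 0.998, -1.48]
contact_force: [-0.7, 0.3, 2.4]
opening: 0.0001
```

```bash
python3 -c "from s import *;go([.585,.005,.105])"
```

```text
t 5.5 tcp [0.5834 0.0016 0.112 ] q [-0.12  0.05  1.82 -0.    1.26  0.26] open 0.0001 F [-0.7  0.3  2.4]
z yaw -111.84 down [ 0.006 -0.003 -1.   ] jig rel btn [np.float64(-5.646713440523102e-05), np.float64(-0.0037615705090311784)]
tool shift to target [ 0.007   0.0002 -0.0038]
```

Contact is at z = 0.112 with 2.4 N, as expected. I'll press about 7 mm.

Request:
{"op": "arm_command", "data": {
  "plan": [
    [[0.004, 0, 0, 1, 0, 0, 0], [0.004, 0, 0, 1, 0, 0, 0], [0.001, 0, 0, 0, 0, 0, 0], [0.001, 0, 0, 0, 0, 0, 0]]
  ]
}}

```text
t: 5.83
tool_pos: [0.584, 0.0015, 0.1025]
tool_rot: [1.512, 0.974, -1.508]
contact_force: [-2.3, 0.2, 5.4]
opening: -0.0002
```

```bash
python3 -c "from s import *;go([.585,.005,.105])"
```

```text
t 5.83 tcp [0.584  0.0015 0.1025] q [-0.12  0.07  1.82 -0.    1.25  0.3 ] open -0.0002 F [-2.3  0.2  5.4]
z yaw -114.06 down [ 0.005 -0.003 -1.   ] jig rel btn [np.float64(0.000497770686899663), np.float64(-0.003608174192568631)]
tool shift to target [-0.0025 -0.0005 -0.0036]
```

Request:
{"op": "arm_command", "data": {
  "plan": [
    [[-0.002, 0, -0.006, 0, 0, 0, 0], [0, 0, -0.006, 0, 0, 0, 0], [0, 0, -0.006, 0, 0, 0, 0], [0, 0, -0.006, 0, 0, 0, 0]]
  ]
}}

```text
t: 6.17
tool_pos: [0.5935, 0.02, 0.1061]
tool_rot: [1.507, 0.967, -1.514]
contact_force: [-2.8, -2.6, 4.2]
opening: -0.0003
```

```bash
python3 -c "from s import *;go([.585,.005,.105])"
```

```text
t 6.17 tcp [0.5935 0.02   0.1061] q [-0.09  0.09  1.79 -0.01  1.26  0.34] open -0.0003 F [-2.8 -2.6  4.2]
z yaw -114.23 down [ 0.003 -0.011 -1.   ] jig rel btn [np.float64(0.0016714732366999024), np.float64(0.017170415147914272)]
tool shift to target [ 0.0012 -0.0016  0.0172]
```

Request:
{"op": "arm_command", "data": {
  "plan": [
    [[0.001, 0, -0.007, 0, 0, 0, 0], [0.001, 0, -0.007, 0, 0, 0, 0], [0.0005, 0, -0.007, 0, 0, 0, 0], [0.0005, 0, -0.007, 0, 0, 0, 0]]
  ]
}}

```text
t: 6.5
tool_pos: [0.6061, 0.0438, 0.1047]
tool_rot: [1.504, 0.961, -1.517]
contact_force: [-2.9, -2.5, 4.9]
opening: -0.0
```

```bash
python3 -c "from s import *;go([.585,.005,.105])"
```

```text
t 6.5 tcp [0.6061 0.0438 0.1047] q [-0.04  0.12  1.76 -0.02  1.26  0.39] open -0.0 F [-2.9 -2.5  4.9]
z yaw -114.33 down [ 0.002 -0.017 -1.   ] jig rel btn [np.float64(0.003450996819182414), np.float64(0.044034490408559446)]
tool shift to target [ 0.0003 -0.0032  0.0441]
```

Request:
{"op": "arm_command", "data": {
  "plan": [
    [[0.0005, -0.0007, -0.007, 0, 0, 0, 0], [0.0005, -0.0007, -0.007, 0, 0, 0, 0], [0.0005, -0.0007, -0.007, 0, 0, 0, 0], [0.0005, -0.0007, -0.007, 0, 0, 0, 0], [0.0005, -0.0007, -0.007, 0, 0, 0, 0]]
  ]
}}

```text
t: 6.92
tool_pos: [0.62, 0.075, 0.1045]
tool_rot: [1.501, 0.95, -1.518]
contact_force: [-0.9, -2.7, 5.4]
opening: 0.0
```

```bash
python3 -c "from s import *;go([.585,.005,.105])"
```

```text
t 6.92 tcp [0.62   0.075  0.1045] q [ 0.01  0.16  1.72 -0.03  1.26  0.45] open 0.0 F [-0.9 -2.7  5.4]
z yaw -114.43 down [ 0.006 -0.026 -1.   ] jig rel btn [np.float64(0.0035307846831937884), np.float64(0.07816780040122401)]
tool shift to target [ 0.0011 -0.003   0.0782]
```

Request:
{"op": "arm_command", "data": {
  "plan": [
    [[0.0005, -0.0007, -0.007, 0, 0, 0, 0], [0.0005, -0.0007, -0.007, 0, 0, 0, 0], [0.0005, -0.0007, -0.007, 0, 0, 0, 0], [0.0005, -0.0007, -0.007, 0, 0, 0, 0], [0.0005, -0.0007, -0.007, 0, 0, 0, 0], [0.0005, -0.0007, -0.006, 0, 0, 0, 0]]
  ]
}}

```text
t: 7.42
tool_pos: [0.6365, 0.1118, 0.1043]
tool_rot: [1.498, 0.938, -1.518]
contact_force: [-1.9, -4.4, 5.2]
opening: 0.0002
```

```bash
python3 -c "from s import *;go([.585,.005,.105])"
```

```text
t 7.42 tcp [0.6365 0.1118 0.1043] q [ 0.07  0.21  1.67 -0.04  1.26  0.51] open 0.0002 F [-1.9 -4.4  5.2]
z yaw -114.55 down [ 0.01  -0.036 -0.999] jig rel btn [np.float64(0.003585708621783222), np.float64(0.11848267493008388)]
tool shift to target [ 0.0027 -0.0025  0.1185]
```

Request:
{"op": "arm_command", "data": {
  "plan": [
    [[0.0004, -0.0005, -0.004, 0, 0, 0, 0], [0.0004, -0.0005, -0.004, 0, 0, 0, 0], [0.0003, 0, -0.004, 0, 0, 0, 0]]
  ]
}}

```text
t: 7.67
tool_pos: [0.6373, 0.1123, 0.1046]
tool_rot: [1.47, 0.922, -1.537]
contact_force: [-8.6, -16.1, 9.4]
opening: -0.0001
```

```bash
python3 -c "from s import *;go([.585,.005,.105])"
```

```text
t 7.67 tcp [0.6373 0.1123 0.1046] q [ 0.09  0.22  1.65 -0.06  1.28  0.53] open -0.0001 F [ -8.6 -16.1   9.4]
z yaw -114.56 down [-0.004 -0.063 -0.998] jig rel btn [np.float64(0.0041519282570553345), np.float64(0.11927748126401673)]
tool shift to target [ 0.0065 -0.0031  0.1191]
```

The jaw stopped hard at 18 N with the button still down, so it should be at the tail block. I'll check by picture before letting go.

Run:
```python
from s import *
im=get_image("scene")[:,:,::-1]
cv2.imwrite("pics/c3.png",cv2.resize(im[130:240,180:320],None,fx=5,fy=5,interpolation=2))
```

```text
(no output)
```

View pics/c3.png

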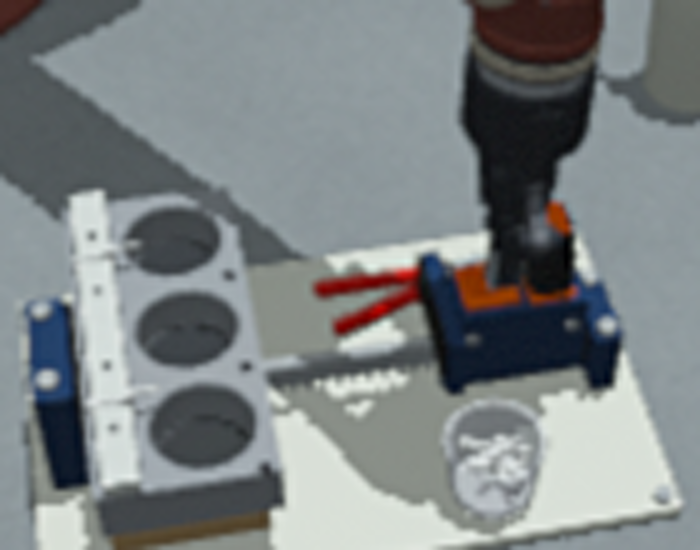

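The crop shows the jaw body against the tail block at (590,340). The tray, tub and cutters haven't moved. I'll lift off now.

Request:
{"op": "arm_command", "data": {
  "plan": [
    [[-0.008, 0, 0.001, 0, 0, 0, 0], [-0.012, 0, 0.002, 0, 0, 0, 0], [-0.02, 0, 0.003, 0, 0, 0, 0], [-0.03, 0, 0.003, 0, 0, 0, 0], [-0.04, 0, 0.003, 0, 0, 0, 0], [-0.04, 0, 0, 0, 0, 0, 0], [-0.04, 0, 0, 0, 0, 0, 0], [0, -0.04, 0, 0, 0, 0, 0], [0, -0.04, 0, 0, 0, 0, 0], [0, -0.04, 0, 0, 0, 0, 0], [0, -0.04, 0, 0, 0, 0, 0], [0, 0, 0, 0, 0, 0, 0], [0, 0, 0, 0, 0, 0, 0]]
  ]
}}

```text
t: 8.8
tool_pos: [0.4815, 0.1857, 0.3021]
tool_rot: [1.479, 0.93, -1.536]
contact_force: [0.6, 0.1, -0.0]
opening: -0.0001
```

Run:
```python
from s import *
go(None)
ims=[]
for c,(u,v) in (("scene",(250,190)),("top",(255,190))):
    im=get_image(c)[:,:,::-1].copy()
    ims.append(cv2.resize(im[v-60:v+60,u-80:u+80],(400,300),interpolation=2))
    for n in ("button_top","grip_front","tray","tub"):
        for d in mark_of(c,n)[:1]: print(c,n,round(d["conf"],2),w(c,d["at"]).round(4))
cv2.imwrite("pics/c4.png",np.hstack(ims))
```

```text
t 8.8 tcp [0.4815 0.1857 0.3021] q [ 0.25 -0.23  1.76 -0.05  1.63  0.68] open -0.0001 F [ 0.6  0.1 -0. ]
z yaw -114.64 down [-0.004 -0.052 -0.999] jig rel btn [np.float64(-0.16803736581101764), np.float64(0.12298225648247589)]
scene button_top 0.5 [0.6293 0.1    0.1145]
scene grip_front 0.58 [0.6439 0.1261 0.1237]
scene tray 0.75 [ 0.5463 -0.0861  0.0581]
scene tub 0.81 [0.7099 0.0528 0.011 ]
top button_top 0.62 [0.6305 0.1084 0.1107]
top grip_front 0.8 [0.6341 0.1286 0.122 ]
top tray 0.96 [ 0.544  -0.0819  0.0591]
top tub 0.83 [0.7047 0.0563 0.0177]
```

View pics/c4.png

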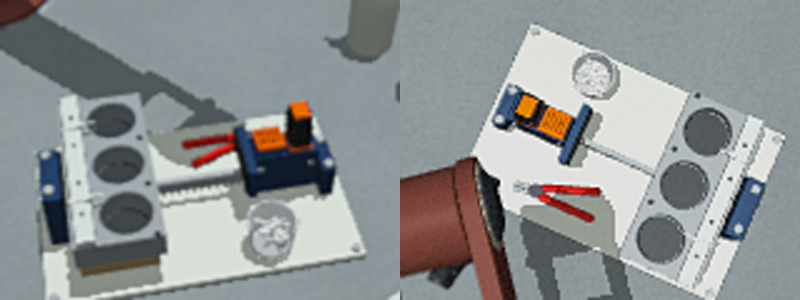

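The jaw rests against the tail block in both views. The grip moved about 0.111 m, the tray and tub read the same as before to within the networks' error, and the arm is clear.

```bash
python3 -c "from station import finish_job;print(finish_job())"
```

```text
the job is handed in; nothing more can be done
None
```

The bar clamp is open and the job is handed in at about 9 s of the 32 s allowed. No verdict is reported back.

**What I did:** With closed fingers I pressed the orange release 6–9.5 mm down while the jaw was still closed on the tray. I kept it down and pushed the grip back until the jaw stopped hard, at about 18 N. Then I lifted straight off and moved clear.

**Last checks:**
- **Jaw:** it sits against the tail block in both views. The grip point moved about 0.111 m in the top view, against the expected 0.110 m.
- **Release:** it reads about 112 mm above the bench, so it is back up.
- **Tray and bystanders:** the tray and tub read within the networks' error of where they started. The cutters look untouched. I didn't measure the spare tray, pot, sprayer or tape afterwards, but the arm stayed well away from them, or above them.
- **Arm:** the contact force is about zero.

**Disagreements along the way:**
- The two cameras put the button about 7 mm apart at the start. I trusted the top view, and contact came at the expected height.
- While the arm hovered over the button, the networks misplaced it, so I ignored those readings.
- The tool drifted by up to 9 mm and tilted by up to 3.6 degrees. I corrected the large drift and left the last tilt.

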